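# Open the steady leg and hold the air-release lever at half travel

## Task

The mould on the air-release stand is to be freed with a gentle flow of air. First swing the stand's folded steady leg all the way out until it clicks home against its stop, and only then press the spring-loaded dead-man lever down by its round palm pad to half its travel, so that the lever is level and its pointer stands between the two pegs of the mark post; never push the lever to the bottom, and leave the other things on the bench where they are. The job ends holding: finish with the fingers still pressing the pad and the lever held steady at half travel.

Things in the scene. Friction and masses are not known exactly. Their poses are not given: they have to be found in the camera images.
- stand: Air-release stand, bolted down: dark steel base 12 mm thick, aluminium valve block with the lever, behind it a seat with a white plaster mould half (top about 100 mm up). Origin on the bench (z = 0) under the front part; x points to the mould (away from the robot), y to its left, z up. Tallest: mark post, 127 mm, at x -50, y 37 mm; pivot cheeks, 110 mm.
- lever_pivot (a point): Centre of the lever's horizontal pivot pin (along the stand's y), 50 mm behind the stand's origin and 95 mm above the bench. It does not move when the lever is pressed.
- palm (a point): Round black palm pad, 46 mm across, flat top 36 mm across, on the lever's front end, 140 mm from the pivot towards the stand's -x. Origin at the centre of its top face, z axis out of it. Top is 145 mm above the bench at rest, 111 mm at half travel (face then level), 76 mm at the bottom. Pressed from above; the return spring pushes up with about 4 N at rest, 8 N at half travel, 12 N at the bottom.
- lever_angle (a joint): Lever angle in rad: 0 at rest (leaning 0.25 up at its free end), 0.25 at half travel (level), 0.5 at the bottom; grows as the pad is pressed down. The pointer is between the two pegs from about 0.17 to 0.33.
- leg (a joint): Steady leg's angle in rad about its upright hinge: 0 folded along the stand's right side, free end to the stand's +x; grows clockwise seen from above; 1.57 fully out at the stop, leg pointing to the stand's -y. Starts at 0 to 0.45 and stays where left. A sprung ball resists from about 1.28 to 1.44 (up to 4 N at the grip), then carries it home and keeps it there.
- leg_hinge (a point): Point on the leg's upright hinge axis, 64 mm above the bench (level with leg_grip). It does not move.
- leg_grip (a point): Middle of the leg's upright black round grip pin, 14 mm in diameter, standing from 36 to 95 mm above the bench near the leg's free end, 110 mm from the hinge axis. It can be pinched from above or pushed sideways.
- clay_cup: Bystander: grey-brown clay cup, 75 mm wide, 81 mm high, upright, loose. Origin under its centre.
- plug: Bystander: small white plaster plug, 43 mm wide, 38 mm high, loose. Origin under its centre.
- brush: Bystander: flat brush with wooden handle, 225 mm long, 19 mm high, lying loose. Origin under its middle.
- ring: Bystander: thick white plaster ring, 128 mm wide, 80 mm high, loose. Origin under its centre.
- tin: Bystander: low round white tin, 70 mm wide, 28 mm high, loose. Origin under its centre.
- tape: Bystander: roll of tape lying flat, 98 mm wide, 25 mm high, loose. Origin under its centre.
- lever: The whole dead-man lever: a steel bar 16 mm wide with the round pad on its front end. Origin on the pivot pin.

How it is judged (in metres and radians):
On the way, in this order (a step that is already met when the one before it is completed fails the run):
1. the steady leg is fully out and seated in its detent (value of joint leg above 1.5 rad), for 0.2 s.
2. the lever is pressed to half travel by the fingers on the pad (value of joint lever_angle between 0.17 and 0.33 rad and contact force between the fingers and lever above 2 N), for 0.5 s.
At the end, for the whole second after the job is handed in: The leg is seated at its stop (above 1.5 rad), and the fingers press the pad (over 2 N) and hold the lever still between 0.17 and 0.33 rad (half travel is 0.25) (all of step 2 and value of joint leg above 1.5 rad and velocity of joint lever_angle between -0.1 and 0.1 rad/s); the arm keeps its last pose, push and grip.
It fails at once if the lever is pressed (over 0.1 rad) before the leg is seated (value of joint lever_angle above 0.1 rad and value of joint leg below 1.45 rad).
It fails at once if the lever is pushed to the bottom (over 0.45 rad) (value of joint lever_angle above 0.45 rad).
It fails at once if a bystander is moved by more than 30 mm (distance of any of clay_cup, plug, brush, ring, tin, tape from where it was at the start of the episode above 0.03 m).
It also fails if it takes over 48 s, if anything falls off the work surface, if the arm or the gripper's body presses on something with over 40 N, if the wrist force passes 120 N, or if a joint passes its speed limit or range.

## Robot

A 6-joint arm with a two-finger parallel gripper is mounted at the origin on the work surface; the furniture and walls round the work are solid. World frame = base frame: x ahead of the robot, y to its left, z up, the work surface at z = 0. Lengths are in m, angles in degrees, forces in N, time in s.
With the tool pointing down it reaches from about 0.35 to 0.875 m from the base axis. Payload 4.2 kg.
Tool frame: the origin (TCP) lies midway between the tips of the shut fingers; the grasp point (between the pads) lies 19 mm behind it; z points along the fingers, y is the direction in which the jaws open and shut (so a half turn about z gives the same grasp; the last joint's range is limited). The gripper opens to 87 mm and grips with 3 to 60 N. Pads are 19 mm wide; open, the fingers measure 117 mm over their backs; the gripper's body (75 mm by 190 mm) begins 51 mm behind the grasp point.
Start: joints at [86.093, 22.042, 0.453, 0, -68.411, -14.817], TCP at [0.201, 0.592, 0.223] pointing down, gripper open.
Joint ranges: [-179.83, 179.83], [-69.29, 118.12], [-61.27, 80.66], [-181.25, 117.63], [-171.15, -9.14], [-177.46, 177.46]. Speed limits (degrees/s): [159.86, 159.86, 180, 180, 180, 180].

## Interface

Orientations are given as a 3x3 rotation matrix whose columns are the frame's x, y, z axes.
In Python, from station import r gives the robot as it stands.
- The arm moves only by the tool carry_out, never from a script. Its argument "steps" is a list of rows, each a list of 2 entries, a list of its own where there are three numbers: the shift along the tool's x, y, z in cm, then the turn about the tool's z in degrees. In form: [[[x, y, z], twist], ...]. A call has 1 to 20 rows; each row is the pose to reach, as a shift and turn from the pose measured when the call began, along the tool's axes at that moment; what a row does not reach only later rows make up. A row lasts 1/10 s, in which the tool goes at most 50 mm and 8.59 degrees, less where a joint would pass 70% of its speed; a pose out of reach is approached as far as the arm can. A call with a gripper value outside its range is refused whole. "gripper" is the gripper's target within -1 to 1 (fully open at 1, half-way at 0, shut at -1), set as the call begins (left out, the last holds). The fingers move at their own pace and stop on an object; the grip force is fixed at half the most. Time passes only in rows, so rows that repeat a pose let the fingers close. It gives the time, the measured TCP pose, the force and the opening at its end, in the units of the state.
- r.sense(): the state, without advancing time (a new reading comes with each control period).
- r.capture(name): name is "side" or "top"; returns the picture (420x560x3 uint8, red, green, blue); there is no depth.
- r.calibration(name): a dict with "camera_matrix" (3x3 intrinsics, pixels), "world_from_camera" (4x4, takes a point from camera to world coordinates). Camera axes: x right, y up, looking along -z (the intrinsics and any distortion apply to the point x, -y, -z); pixel columns grow to the right and rows downward; lengths in m; the calibration is good to about 2 mm. A picture is of the moment at which its call begins. calibration takes no time and is no camera call.
- r.finish_job(): hands the job in, once; it reports no verdict.
Trained networks look in the newest picture that a camera, given by its name, has taken for a name from the list of things; names that differ only in an ending like _2 or _b are one class to them, and where a whole thing is asked for, a point or a joint stands for the part that bears it (a point fixed in the world has none). Each returns a list of dicts, best first, with "confidence" (0 to 1); they miss things now and then, are a little off and sometimes report something else, mostly with a low value. They report only what shows in the picture. A call takes as long as a camera call.
- r.cut_out(camera, target): "pixels" (420x560 bool, what is visible of it).
- r.place_of(camera, target): "centre" ([x, y, z] in m, in world coordinates, good to about 4 mm: a listed point, or the origin of a listed thing).
The state is a dict: "time_s": time; "joints": joint angles; "joint_velocities": joint speeds; "effort": joint torques, N m; "tcp_pos": TCP position; "ee_rot": TCP orientation; "wrist_force": force on the tool from outside, world axes, zero at the start; "moment": the same for the moment, N m; "gripper_width": opening from 0.0 (shut) to 1.0 (fully open).
Only numpy, scipy, OpenCV 4.12 (cv2) and the standard library are available. Lean on these libraries where they do the work, as an engineer would, in place of code of your own. Each camera call takes 0.05 s, during which the arm holds its last target. There are 200 camera calls.

## Working session

There is one attempt and no reset: what is moved stays moved. The work goes in short steps, Python scripts to look and compute and a tool call to move; the robot and the scene stay as the last step left them, time stands still between calls to the robot, and variables do not carry over. Pictures are saved under pics/ and viewed, about 8 in all and at most 12, crops included, and the job is handed in when it is done.

Besides the shell and the picture viewer there is one more tool, called after "Emit:" as name(argument=value, ...) on one line, values as JSON. carry_out: Moves the arm, as the interface text tells. Its arguments: {"type":"object","properties":{"steps":{"type":"array","items":{"type":"array"}},"gripper":{"type":"number"}},"required":["steps"]}

```bash
mkdir -p pics; python3 - <<'E'
from station import r
import cv2,numpy as np
s=r.sense();print(s['time_s'],s['tcp_pos'],s['ee_rot'],s['gripper_width'])
for c in('top','side'):
    im=r.capture(c);cv2.imwrite(f'pics/{c}0.png',im[:,:,::-1])
    for t in('stand','lever_pivot','palm','leg_hinge','leg_grip','clay_cup','plug','brush','ring','tin','tape'):
        for d in r.place_of(c,t)[:2]: print(c,t,np.round(d['centre'],3),round(d['confidence'],2))
E
```

```text
0.0 [0.20040196 0.59135335 0.22144595] [[ 9.47024785e-01 -3.21159864e-01 -6.31734459e-04]
 [-3.21160475e-01 -9.47022421e-01 -2.11736355e-03]
 [ 8.17454947e-05  2.20808390e-03 -9.99997559e-01]] 0.9999302974871246
top stand [0.522 0.117 0.   ] 0.9
top lever_pivot [0.571 0.109 0.097] 0.72
top palm [0.448 0.138 0.143] 0.67
top leg_hinge [0.474 0.042 0.064] 0.97
top leg_hinge [0.628 0.229 0.002] 0.71
top leg_grip [0.576 0.013 0.064] 0.65
top leg_grip [0.57  0.107 0.094] 0.54
top clay_cup [ 0.53   0.288 -0.001] 0.98
top plug [0.63  0.23  0.002] 0.51
top brush [ 0.575 -0.372 -0.006] 0.95
top ring [ 0.293  0.366 -0.002] 0.71
top tin [ 0.406 -0.338  0.003] 0.85
top tape [0.726 0.289 0.003] 0.66
top tape [ 0.293  0.366 -0.003] 0.65
side stand [0.523 0.118 0.002] 0.55
side lever_pivot [0.572 0.1   0.095] 0.95
side palm [0.442 0.14  0.144] 0.6
side leg_hinge [0.472 0.04  0.065] 0.81
side leg_grip [0.572 0.012 0.065] 0.87
side clay_cup [ 0.533  0.287 -0.001] 0.66
side plug [ 0.631  0.232 -0.002] 0.56
side brush [ 0.571 -0.372  0.001] 0.62
side brush [ 0.29   0.364 -0.   ] 0.3
side ring [0.294 0.366 0.002] 0.84
side tin [ 0.406 -0.335  0.   ] 0.6
side tape [ 0.573 -0.369 -0.002] 0.29
```

View pics/top0.png

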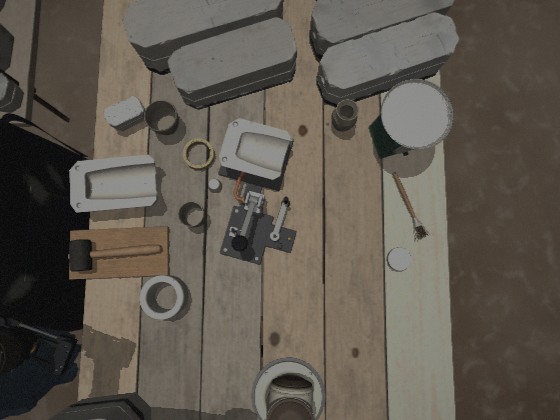

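View pics/side0.png

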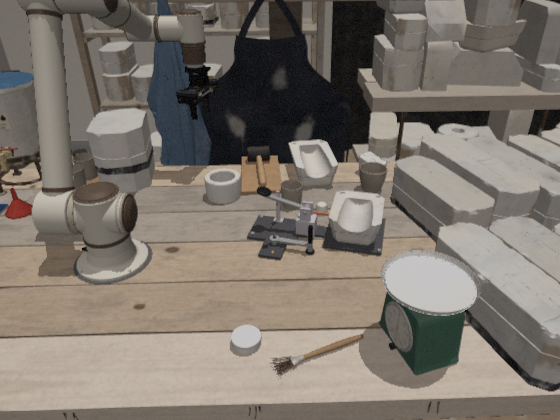

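```bash
cat > h.py <<'E'
import numpy as np,cv2
from station import r
def proj(c,P):
    k=r.calibration(c);T=np.linalg.inv(np.array(k['world_from_camera']));p=T[:3,:3]@np.array(P)+T[:3,3]
    q=np.array(k['camera_matrix'])@np.array([p[0],-p[1],-p[2]]);return q[:2]/q[2]
def crop(c,im,x0,y0,w,h,pts,name,f):
    o=cv2.resize(im[y0:y0+h,x0:x0+w,::-1].copy(),None,fx=f,fy=f,interpolation=cv2.INTER_CUBIC)
    for P in pts:
        u=(proj(c,P)+.5-[x0,y0])*f;cv2.circle(o,tuple(int(v) for v in u),2,(0,0,255),-1)
    return o
E
python3 - <<'E'
from h import *
t=cv2.imread('pics/top0.png')[:,:,::-1];s=cv2.imread('pics/side0.png')[:,:,::-1]
pts=[(.574,.012,.095),(.473,.041,.064),(.444,-.065,.095),(.445,.139,.145),(.571,.105,.11),(.564,-.024,.056),(.584,.048,.056)]
a=crop('top',t,210,110,100,160,pts,'',3.7);b=crop('side',s,240,180,150,110,pts,'',2.9)
o=np.zeros((600,800,3),np.uint8);o[:a.shape[0],:a.shape[1]]=a;o[:b.shape[0],365:365+b.shape[1]]=b
cv2.imwrite('pics/c1.png',o)
print(np.array(r.calibration('top')['world_from_camera'])[:3,3])
E
```

```text
[0.37255807 0.02763681 1.30404925]
```

View pics/c1.png

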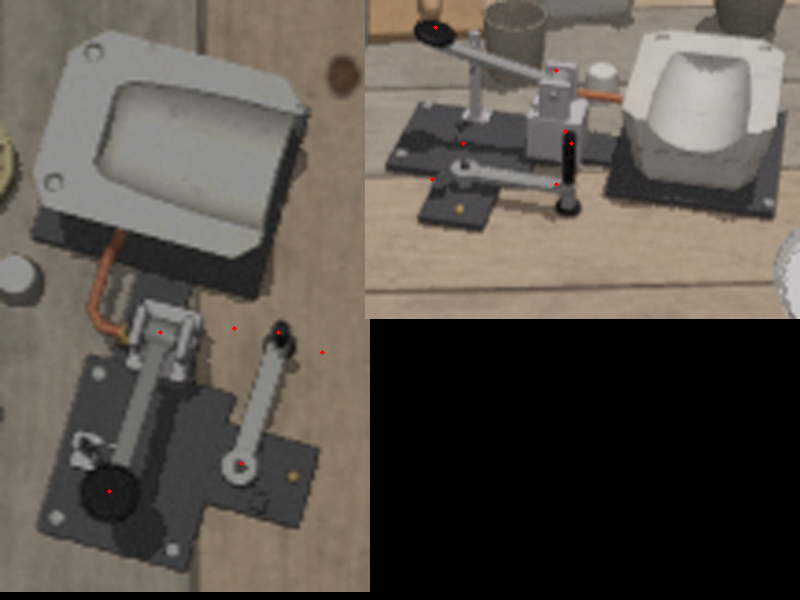

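Emit:
carry_out(steps=[[[1,0.8,0],0],[[3,2.4,0],0],[[6,4.8,0],0],[[9.5,7.5,0],0],[[13,10.3,0],0],[[16.5,13.1,0],0],[[20,15.9,0],0],[[23.5,18.7,0],0],[[27,21.4,0],0],[[30.5,24.2,0],0],[[34,27,0],0],[[37.5,29.8,0],0],[[41,32.6,0],0],[[44.5,35.4,0],0],[[48,38.1,0],0],[[51,40.5,0],0],[[53,42.1,0],0],[[54,42.9,0],0],[[54,42.9,0],0],[[54,42.9,0],0]], gripper=0)

```text
time_s: 3.2
tcp_pos: [0.5737, 0.0124, 0.2225]
ee_rot: [[0.947, -0.321, -0.0], [-0.321, -0.947, 0.0], [-0.0, -0.0, -1.0]]
wrist_force: [0.1, 0.6, 0.3]
gripper_width: 0.504
```

```bash
python3 - <<'E'
from h import *
s=r.sense();print(s['time_s'],s['tcp_pos'],s['ee_rot'],s['gripper_width'],s['wrist_force'])
a=r.capture('side')
for t in('leg_grip','leg_hinge','palm'):
    print(t,[(np.round(d['centre'],3),round(d['confidence'],2)) for d in r.place_of('side',t)[:2]])
E
```

```text
3.2 [0.57366914 0.0124309  0.22249406] [[ 9.47015633e-01 -3.21187165e-01 -4.42609499e-04]
 [-3.21187081e-01 -9.47015732e-01  2.50087217e-04]
 [-4.99482962e-04 -9.46760508e-05 -9.99999871e-01]] 0.5044270882041094 [0.05974778 0.63416578 0.27123687]
leg_grip [(array([0.574, 0.011, 0.065]), 0.72)]
leg_hinge [(array([0.471, 0.038, 0.066]), 0.82), (array([ 0.571, -0.368,  0.002]), 0.68)]
palm [(array([0.571, 0.104, 0.098]), 0.69), (array([0.442, 0.142, 0.143]), 0.59)]
```

Emit:
carry_out(steps=[[[0,0,2],0],[[0,0,5],0],[[0,0,8],0],[[0,0,10.5],0],[[0,0,12],0],[[0,0,13.5],0],[[0,0,15],0],[[0,0,16],0],[[0,0,16.2],0],[[0,0,16.2],0]])

```text
time_s: 4.4
tcp_pos: [0.574, 0.0137, 0.061]
ee_rot: [[0.948, -0.319, 0.0], [-0.319, -0.948, 0.0], [0.0, -0.0, -1.0]]
wrist_force: [-0.6, 0.4, 0.3]
gripper_width: 0.502
```

Emit:
carry_out(steps=[[[0,0,0],0],[[0,0,0],0],[[0,0,0],0],[[0,0,0],0],[[0,0,0],0],[[0,0,0],0]], gripper=-1)

```text
time_s: 5.0
tcp_pos: [0.5741, 0.0135, 0.0612]
ee_rot: [[0.948, -0.319, 0.001], [-0.319, -0.948, -0.0], [0.001, -0.0, -1.0]]
wrist_force: [-0.9, -0.8, 1.3]
gripper_width: 0.149
```

Emit:
carry_out(steps=[[[0,0.5,0],2.5],[[0,1,0],5],[[-0.1,1.9,0],10],[[-0.2,2.9,0],15],[[-0.45,3.8,0],20],[[-0.8,4.7,0],25],[[-1.2,5.6,0],30],[[-1.65,6.4,0],35],[[-2.2,7.2,0],40],[[-2.8,7.95,0],45],[[-3.45,8.6,0],50],[[-3.45,8.6,0],50]])

```text
time_s: 6.2
tcp_pos: [0.5121, -0.0554, 0.0612]
ee_rot: [[0.362, -0.932, -0.001], [-0.932, -0.362, 0.003], [-0.003, -0.0, -1.0]]
wrist_force: [-3.8, 10.3, 2.9]
gripper_width: 0.154
```

```bash
python3 - <<'E'
from h import *
s=r.sense();print(s['time_s'],s['tcp_pos'],s['ee_rot'][:,0],s['gripper_width'],s['wrist_force'],s['joints'])
for c in('side','top'):
    a=r.capture(c)
    for t in('leg_grip','leg_hinge'):
        print(c,t,[(np.round(d['centre'],3),round(d['confidence'],2)) for d in r.place_of(c,t)[:2]])
E
```

```text
6.2 [ 0.51214333 -0.05537578  0.06116944] [ 0.36213138 -0.93212234 -0.00296812] 0.15364751178698252 [-3.79498535 10.25380827  2.85511502] [ 11.79573789  21.99853689 -26.57612317  -0.25362441 -41.45266105
   9.62564026]
side leg_grip [(array([ 0.511, -0.056,  0.065]), 0.84)]
side leg_hinge [(array([0.47 , 0.04 , 0.066]), 0.82), (array([ 0.631,  0.233, -0.   ]), 0.74)]
top leg_grip []
top leg_hinge [(array([0.475, 0.043, 0.065]), 0.91), (array([ 0.406, -0.34 ,  0.004]), 0.54)]
```

Emit:
carry_out(steps=[[[-0.1,0.5,0],2.5],[[-0.1,0.9,0],5],[[-0.2,1.8,0],10],[[-0.35,2.7,0],15],[[-0.6,3.6,0],20],[[-0.9,4.5,0],25],[[-1.3,5.3,0],30],[[-1.75,6.1,0],35],[[-2.3,6.8,0],40],[[-2.5,7.1,0],42],[[-2.5,7.1,0],42],[[-2.5,7.1,0],42]])

```text
time_s: 7.7
tcp_pos: [0.4444, -0.0586, 0.0616]
ee_rot: [[-0.35, -0.937, 0.012], [-0.937, 0.35, 0.001], [-0.006, -0.011, -1.0]]
wrist_force: [17.3, -15.9, -18.3]
gripper_width: 0.151
```

```bash
python3 - <<'E'
from h import *
s=r.sense();print(s['time_s'],s['tcp_pos'],s['ee_rot'][:,0],s['gripper_width'],s['wrist_force'],s['moment'])
for c in('side','top'):
    a=r.capture(c)
    for t in('leg_grip','leg_hinge'):
        print(c,t,[(np.round(d['centre'],3),round(d['confidence'],2)) for d in r.place_of(c,t)[:2]])
E
```

```text
7.7 [ 0.44442172 -0.05855058  0.06163756] [-0.34964698 -0.93686385 -0.00575447] 0.15063338372954876 [ 17.32763035 -15.90175145 -18.2741278 ] [-4.44915879 -4.76706218  0.01552989]
side leg_grip [(array([ 0.439, -0.06 ,  0.065]), 0.76), (array([0.568, 0.103, 0.094]), 0.34)]
side leg_hinge [(array([0.472, 0.041, 0.065]), 0.75)]
top leg_grip []
top leg_hinge [(array([0.472, 0.044, 0.064]), 0.92), (array([0.726, 0.285, 0.002]), 0.7)]
```

Emit:
carry_out(steps=[[[0,0,0],0],[[0,0,0],0],[[0,0,0],0],[[0,0,0],0],[[0,0,0],0],[[0,0,-1],0],[[0,0,-3],0],[[0,0,-6],0],[[0,0,-9],0],[[0,0,-12],0],[[0,0,-13.5],0],[[0,0,-14],0],[[0,0,-14],0]], gripper=0)

```text
time_s: 9.3
tcp_pos: [0.4427, -0.0587, 0.2024]
ee_rot: [[-0.35, -0.937, 0.014], [-0.937, 0.35, 0.002], [-0.007, -0.012, -1.0]]
wrist_force: [-0.4, -0.0, 0.2]
gripper_width: 0.499
```

```bash
python3 - <<'E'
from h import *
s=r.sense();print(s['time_s'],s['tcp_pos'],s['ee_rot'],s['gripper_width'],s['wrist_force'])
o=np.zeros((600,800,3),np.uint8)
for c,x0,y0,w,h,f,X in(('top',210,130,100,150,3.7,0),('side',225,170,150,110,2.9,365)):
    a=r.capture(c)
    for t in('leg_grip','leg_hinge','palm'):
        print(c,t,[(np.round(d['centre'],3),round(d['confidence'],2)) for d in r.place_of(c,t)[:2]])
    q=crop(c,a,x0,y0,w,h,[(.442,.139,.145),(.444,-.065,.095)],'',f);o[:q.shape[0],X:X+q.shape[1]]=q
cv2.imwrite('pics/c2.png',o)
E
```

```text
9.3 [ 0.44273998 -0.05866157  0.20241065] [[-0.34967374 -0.93676763  0.01395256]
 [-0.9368467   0.34973413  0.00207311]
 [-0.00682171 -0.0123465  -0.99990051]] 0.49895074478055657 [-0.44969377 -0.04916129  0.22721069]
top leg_grip []
top leg_hinge [(array([0.473, 0.041, 0.067]), 0.61)]
top palm [(array([0.444, 0.139, 0.146]), 0.75)]
side leg_grip [(array([ 0.44 , -0.062,  0.065]), 0.77)]
side leg_hinge [(array([0.473, 0.04 , 0.065]), 0.61)]
side palm [(array([0.445, 0.14 , 0.144]), 0.47)]
```

View pics/c2.png

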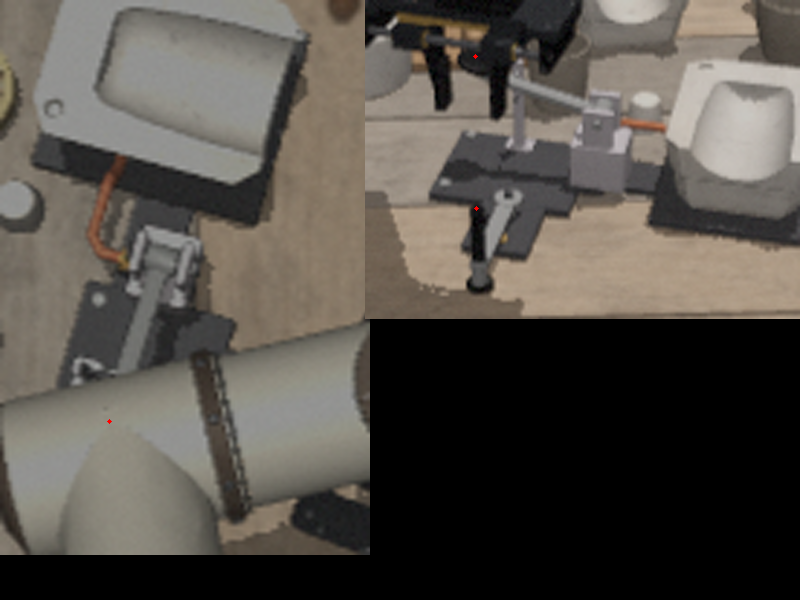

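Emit:
carry_out(steps=[[[-0.5,0.2,0],0],[[-2,0.8,0],0],[[-5,1.9,0],0],[[-8,3.1,0],0],[[-11,4.2,0],0],[[-14,5.4,0],0],[[-16.5,6.3,0],0],[[-18,6.9,0],0],[[-18.5,7.1,0],0],[[-18.5,7.1,1],0],[[-18.5,7.1,2.5],0],[[-18.5,7.1,4],0],[[-18.5,7.1,4.5],0],[[-18.5,7.1,4.5],0]], gripper=-1)

```text
time_s: 11.1
tcp_pos: [0.4406, 0.1383, 0.1552]
ee_rot: [[-0.351, -0.936, 0.009], [-0.936, 0.351, -0.0], [-0.003, -0.008, -1.0]]
wrist_force: [0.5, 0.4, 0.5]
gripper_width: 0.002
```

```bash
python3 - <<'E'
from h import *
s=r.sense();print(s['time_s'],s['tcp_pos'],s['ee_rot'],s['gripper_width'],s['wrist_force'])
a=r.capture('side');q=crop('side',a,225,150,150,130,[(.441,.140,.145),(.444,-.065,.095)],'',4.5)
for t in('leg_grip','palm'):
        print(t,[(np.round(d['centre'],3),round(d['confidence'],2)) for d in r.place_of('side',t)[:2]])
cv2.imwrite('pics/c3.png',q)
E
```

```text
11.1 [0.44058808 0.13828741 0.15522298] [[-3.50819029e-01 -9.36402562e-01  8.73216784e-03]
 [-9.36439318e-01  3.50829405e-01 -3.64020521e-04]
 [-2.72263150e-03 -8.30485062e-03 -9.99961808e-01]] 0.001501929333371668 [0.52162464 0.38392134 0.46382096]
leg_grip [(array([ 0.436, -0.062,  0.064]), 0.86)]
palm [(array([0.443, 0.14 , 0.144]), 0.83)]
```

View pics/c3.png

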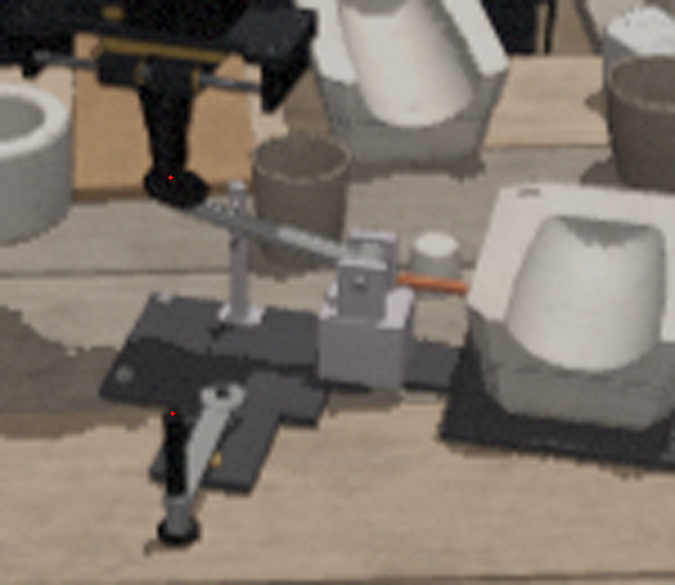

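Emit:
carry_out(steps=[[[0,0,0.4],0],[[0,0,0.8],0],[[0,0,1.2],0],[[0,0,1.6],0],[[0,0,2],0],[[0,0,2.4],0],[[0,0,2.8],0],[[0,0,3.2],0],[[0,0,3.6],0],[[0,0,4],0],[[0,0,4.2],0],[[0,0,4.4],0],[[0,0,4.4],0],[[0,0,4.4],0],[[0,0,4.4],0],[[0,0,4.4],0]])

```text
time_s: 12.85
tcp_pos: [0.4412, 0.1395, 0.1128]
ee_rot: [[-0.35, -0.937, 0.01], [-0.937, 0.35, 0.002], [-0.005, -0.009, -1.0]]
wrist_force: [-4.9, 2.0, 7.6]
gripper_width: 0.007
```

```bash
python3 - <<'E'
from h import *
s=r.sense();print(s['time_s'],s['tcp_pos'],s['gripper_width'],s['wrist_force'])
a=r.capture('side');q=crop('side',a,225,150,150,130,[],'',4.5)
for t in('leg_grip','palm'):
        print(t,[(np.round(d['centre'],3),round(d['confidence'],2)) for d in r.place_of('side',t)[:2]])
cv2.imwrite('pics/c4.png',q)
E
```

```text
12.85 [0.44119962 0.1394693  0.11283745] 0.006628144389901729 [-4.91933821  2.04294415  7.56920558]
leg_grip [(array([ 0.441, -0.064,  0.065]), 0.52)]
palm [(array([0.436, 0.141, 0.113]), 0.79)]
```

View pics/c4.png

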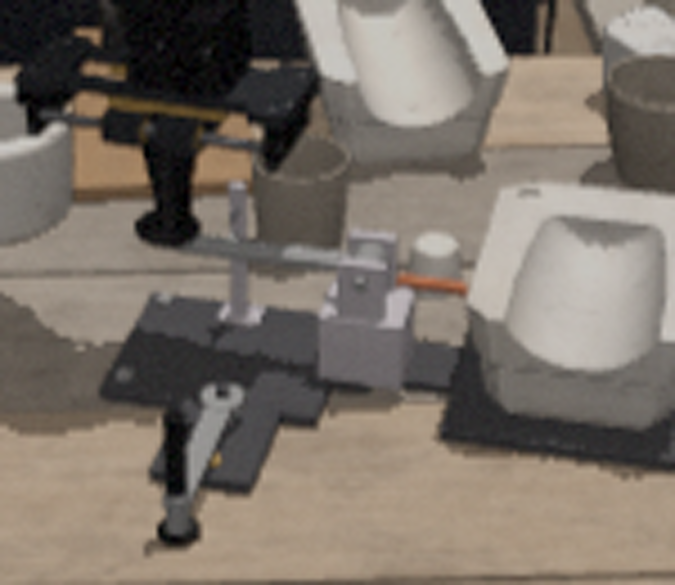

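```bash
python3 - <<'E'
from h import *
for _ in range(10): r.capture('side')
s=r.sense();print(s['time_s'],s['tcp_pos'],s['wrist_force'],np.abs(s['joint_velocities']).max())
for t in('clay_cup','plug','brush','ring','tin'):
    print(t,[(np.round(d['centre'],3)) for d in r.place_of('side',t)[:1]])
print(r.finish_job())
E
```

```text
13.5 [0.44122879 0.13946126 0.11282664] [-5.3460713   2.27797072  6.424902  ] 0.09577904433228196
clay_cup [array([ 0.528,  0.291, -0.   ])]
plug [array([ 0.627,  0.234, -0.002])]
brush [array([ 0.572, -0.369,  0.001])]
ring [array([0.294, 0.366, 0.001])]
tin [array([0.433, 0.14 , 0.11 ])]
the job is handed in; nothing more can be done
None
```

I swung the steady leg out until it pushed against its stop, then released it. Next I pressed the palm pad with closed fingers to half travel and handed the job in with the lever held there, at 13.5 s. No verdict was reported.

**Leg:** The last images show it pointing out to the stand's right side. The measured grip and hinge positions put it about 90° or slightly more from folded, within the error of those measurements. I saw it reach the stop but had no direct reading of the joint.

**Lever:** The fingertips were at z = 0.113 m, which is about 0.24 rad, and the lever looked level in the picture. The arm was steady with an upward force of about 6.5–7.5 N on the fingers, against a spring force of about 8 N expected at half travel.

**Bystanders:** Cup, plug, brush and ring were within about 6 mm of where they started. The last check of the tin was wrong: the network reported the palm pad instead. I did not recheck the tape at the end. The arm's path never came near either of them.

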